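# Dry a washed printing block over the drier

## Task

Start the air drier by pressing its push button fully down and letting it come up again. Then take the washed rectangular printing block by its bar handle, lift it off its drain rack and hold it face down over the middle of the drier's grille, its long side along the grille's long side and its underside about 80 mm above the grille. Keep the block level all the way, leave everything else where it is, and finish while still holding the block steady and level there: do not put it down.

Things in the scene. Friction and masses are not known exactly. Their poses are not given: they have to be found in the camera images.
- block_grip (a point): centre of the block's wooden bar handle (mm: bar 100 long, 24 wide, 24 high, on two posts along the plate's long middle line); 60 mm above the underside, 34 mm above the plate's top, over its centre. Loose block, 0.25 to 0.5 kg, plate 130 x 90 x 26 mm, pale wood, dark face below, lying flat face down on the left or right drain rack. x along bar and long side, y across, z up.
- grille (a point): centre of the drier's outlet grille, at its surface, 71 mm above the table. The drier is a fixed grey box 240 x 150 mm, 70 mm high, between the racks; the grille, steel bars on black, 144 x 104 mm, is flush in its top at the end away from the robot. x: along the box and the grille's long side, away from the button; z: up.
- start_top (a point): centre of the top face of the drier's start button: round dark grey cap, 28 mm across, in a black housing on top of the drier, 125 mm from the grille's centre towards the robot along the box's long middle line. It is pressed straight down; the point moves with the cap.
- start (a joint): travel of the start button: 0 m up, 0.006 m fully down; springs back by itself; fully down takes 4 N.
- rack_a: the fixed steel drain rack on which the rectangular block lies, 150 x 110 mm (x, y), 30 mm high; origin at the centre of its underside, on the table. An equal rack on the other side carries the round block.
- drier: the drier's box; origin at the centre of its underside, on the table; x towards the grille end, z up.
- round_mid (a point): leave alone: round printing block, 90 mm across, 74 mm high with its turned knob, on the other rack; point on its axis, 37 mm above its underside.
- jar: leave alone: glass jar with white lid, 52 mm across, 70 mm high, between the drier and the left rack, nearer the robot; origin under its centre.
- tin: leave alone: steel tin, 72 mm across, 70 mm high, far left; origin under its centre.
- baren: leave alone: flat dark wooden disc, 100 mm across, 14 mm high, far right; origin under its centre.
- gouge: leave alone: cutting tool 160 mm long with wooden handle, lying beyond the right rack, origin about its middle.
- tape: leave alone: paper tape ring, 60 mm across, 24 mm high, between the drier and the right rack, nearer the robot; origin under its centre.
- brayer: leave alone: ink roller with wooden handle, 220 mm long, 40 mm high, far out on the left; origin under the roller.
Mind the look-alikes: they are no part of the job. Leave any pink or turquoise look-alike of the part that bears block_grip alone.

How it is judged:
By the outcome, as a careful person would: the job done as asked, in the order asked, and still so for the second after the job is handed in, while the arm keeps its last pose, push and grip.
It also fails if it takes over 51 s, if anything falls off the work surface, if the arm or the gripper's body presses on something with over 40 N, if the wrist force passes 120 N, or if a joint passes its speed limit or range.

## Robot

A 7-joint arm with a two-finger parallel gripper is mounted at the origin on the work surface. World frame = base frame: x ahead of the robot, y to its left, z up, the work surface at z = 0. Lengths are in m, angles in rad, forces in N, time in s.
With the tool pointing down it reaches from about 0.425 to 0.925 m from the base axis. Payload 6.8 kg.
Tool frame: the origin (TCP) lies at the very end of the fingers, on their centre line; the grasp point (between the pads) lies bot.grip_point_offset behind it (bot.grip_point_offset is the distance from the TCP to the grasp point, in m); z points along the fingers, y is the line along which they close (so a half turn about z gives the same grasp; the last joint's range is limited). The gripper opens to 85 mm and grips with 20 to 120 N. Pads are 22 mm wide; open, the fingers measure 114 mm over their backs; the gripper's body (76 mm by 85 mm) begins 54 mm behind the grasp point. The pads swing forward as they close: fully open they stand 13 mm farther back than shut.
Start: joints at [-1.383, 0.477, 0.022, 1.555, -0.011, 1.109, -0.083], TCP at [0.197, 0.646, 0.231] pointing down, gripper open.
Joint ranges: [-2.96, 2.96], [-0.34, 2.1], [-1.41, 1.46], [0.24, 2.44], [-1.37, 4.51], [0.17, 1.92], [-2.96, 2.96]. Speed limits (rad/s): [2.39, 2.39, 3.14, 3.14, 3.14, 3.14, 3.14].

## Interface

Orientations are given as a unit quaternion [w, x, y, z].
In Python, from station import bot, imaging gives the robot as it stands. The module is installed in compiled form; this text tells all that it offers.
- The arm moves only by the tool carry_out, never from a script. Its argument "targets" is one flat list of numbers, 5 for each row, row after row: the closure in counts, from 0 (fully open) to 255 (shut), then the shift along the world's x, y, z in mm, then the turn about the world's z in degrees. A call has 1 to 20 rows; each row shifts and turns the commanded pose from where the row before left it; what a row does not reach is not made up. A row lasts 1/10 s, in which the tool goes at most 50 mm and 8.59 degrees, less where a joint would pass 70% of its speed; a pose out of reach is approached as far as the arm can. A call is refused whole if a number of a shift passes 50 or a number of a turn 8.59, either way. A call with a gripper value outside its range is refused whole. The fingers move at their own pace and stop on an object; "newtons" is the grip in N (left out, the last holds). Time passes only in rows, so rows that do not move let the fingers close. It gives the time, the measured TCP pose, the force, the opening and the grip force at its end, in the units of the state.
- bot.get_obs(): the state, without advancing time (a new reading comes with each control period).
- imaging.read_camera(name): name is "scene" or "top" or "wrist"; returns a dict with "frame" (420x560x3 uint8, red, green, blue), "fov_y" (degrees; the focal length in pixels is half the picture's height over the tangent of half this angle, whatever the lens; pixels are square), "cx", "cy" (the principal point, pixels), "k1" (the pictures are not rectified: a ray, as slopes to the right and down, at radius r is drawn at 1 + k1 r^2 times it, then the intrinsics apply), "pose" (4x4, takes a point from camera to world coordinates); the wrist camera has in their place "tool_from_camera" (4x4, takes a point from camera to tool coordinates, whose origin is the TCP and whose axes are the flange's). Camera axes: x right, y up, looking along -z (the intrinsics and any distortion apply to the point x, -y, -z); pixel columns grow to the right and rows downward; lengths in m; the calibration is good to about 2 mm. A picture is of the moment at which its call begins: read the wrist's pose just before it. There is no depth.
- bot.hand_in(): hands the job in; it is judged then, once.
The state is a dict: "t": time; "q": joint angles; "joint_vel": joint speeds; "joint_torque": joint torques, N m; "eef_pos": TCP position; "tool_rot": TCP orientation; "contact_force": force on the tool from outside, world axes, zero at the start; "torque": the same for the moment, N m; "gripper_width": opening from 0.0 (shut) to 1.0 (fully open); "grasp_force": force on a finger pad.
Only numpy, scipy, OpenCV 4.12 (cv2) and the standard library are available. Lean on these libraries where they do the work, as an engineer would, in place of code of your own. Each camera call takes 0.05 s, during which the arm holds its last target. There are 200 camera calls.

## Working session

There is one attempt and no reset: what is moved stays moved. The work goes in short steps, Python scripts to look and compute and a tool call to move; the robot and the scene stay as the last step left them, time stands still between calls to the robot, and variables do not carry over. Pictures are saved under pics/ and viewed, at most 10 in all, crops included, and the job is handed in when it is done.

Besides the shell and the picture viewer there is one more tool, called as name(argument=value, ...) on one line, values as JSON. carry_out: Moves the arm, as the interface text tells. Its arguments: {"type":"object","properties":{"targets":{"type":"array","items":{"type":"number"}},"newtons":{"type":"number"}},"required":["targets"]}

```bash
mkdir -p pics; cat > h.py <<'E'
import numpy as np, cv2
from station import bot, imaging
from scipy.spatial.transform import Rotation as R
def cam(name):
    o=bot.get_obs(); c=imaging.read_camera(name)
    if name=="wrist":
        T=np.eye(4); w,x,y,z=o["tool_rot"]; T[:3,:3]=R.from_quat([x,y,z,w]).as_matrix(); T[:3,3]=o["eef_pos"]
        c["pose"]=T@np.array(c["tool_from_camera"])
    c["pose"]=np.array(c["pose"]); return c
def save(c,fn): cv2.imwrite(fn,cv2.cvtColor(c["frame"],cv2.COLOR_RGB2BGR))
def K(c):
    f=210/np.tan(np.radians(c["fov_y"])/2); return np.array([[f,0,c["cx"]],[0,f,c["cy"]],[0,0,1.]]),np.array([c["k1"],0,0,0.])
def onz(c,px,z):
    k,d=K(c); u=cv2.undistortPoints(np.array(px,float).reshape(-1,1,2),k,d)[:,0]
    r=np.c_[u[:,0],-u[:,1],-np.ones(len(u))]@c["pose"][:3,:3].T; o=c["pose"][:3,3]
    return o+r*((z-o[2])/r[:,2])[:,None]
def proj(c,P):
    p=(np.atleast_2d(P)-c["pose"][:3,3])@c["pose"][:3,:3]; k,d=K(c)
    return cv2.projectPoints(p*[1,-1,-1],np.zeros(3),np.zeros(3),k,d)[0][:,0]
E
python3 - <<'E'
from h import *
for n in("scene","top"):
    c=cam(n); save(c,f"pics/{n}0.png"); print(n,c["fov_y"],c["k1"],c["pose"][:3,3].round(3))
o=bot.get_obs(); print(o,bot.grip_point_offset)
E
```

```text
scene 43.05412683325239 -0.029530338099884607 [ 1.489 -0.207  1.383]
top 44.53771846270228 0.041180344387144914 [0.416 0.04  1.527]
{'t': 0.1, 'q': array([-1.38314327,  0.47773338,  0.02232467,  1.55634717, -0.01149517,
        1.10931374, -0.08311631]), 'joint_vel': array([ 0.00111302,  0.00024894, -0.00085228, -0.00296203, -0.00089989,
       -0.00207304, -0.00058302]), 'joint_torque': array([ 4.19596981e-03, -5.97764325e+01,  1.61360085e+00, -2.81958461e+01,
        1.28580045e-02,  4.95609143e-03,  6.88045503e-06]), 'eef_pos': array([0.19658041, 0.64517823, 0.23041419]), 'tool_rot': array([-6.44154165e-05,  1.47327288e-01,  9.89087443e-01, -8.34376545e-04]), 'contact_force': array([-0.97969857, -0.41867983, -0.12964815]), 'torque': array([0.07970811, 0.00950621, 0.02754968]), 'grasp_force': 0.0, 'gripper_width': 0.9969322699792176} 0.0187
```

View pics/top0.png

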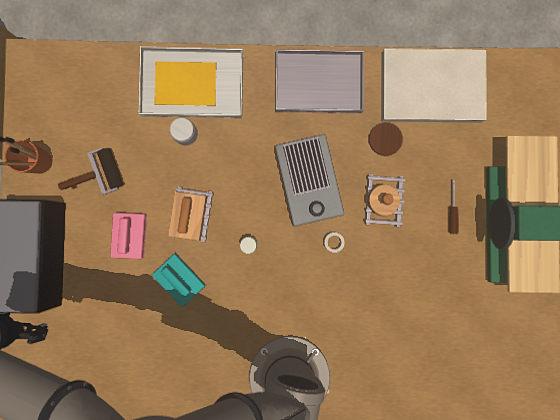

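View pics/scene0.png

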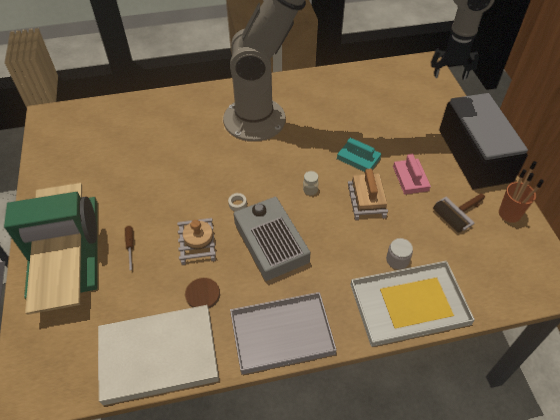

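The top view shows three bar-handled blocks: natural wood at (190,215) on a steel rack, pink at (127,235) and turquoise at (178,277). Only the pale wood one lies on a rack, so it is the one meant. The grille is at (306,165) and the button at (317,208). Next I'll measure them and confirm in an enlarged crop.

```bash
cat > m.py <<'E'
from h import *
c=cam("top"); f=c["frame"]; hsv=cv2.cvtColor(f,cv2.COLOR_RGB2HSV)
s=f[125:265,150:360]; cv2.imwrite("pics/crop.png",cv2.cvtColor(cv2.resize(s,None,fx=3.8,fy=3.8,interpolation=cv2.INTER_CUBIC),cv2.COLOR_RGB2BGR))
for p in [(190,213),(200,200),(180,230),(184,215),(160,210)]: print(p,hsv[p[1],p[0]],f[p[1],p[0]])
# grey box & grille
for p in [(317,208),(300,210),(306,165),(290,160)]: print(p,hsv[p[1],p[0]])
E
python3 m.py
```

```text
(190, 213) [ 14 122 134] [134  99  70]
(200, 200) [ 15 128 219] [219 163 109]
(180, 230) [ 13 154 174] [174 114  69]
(184, 215) [ 13 154 172] [172 112  68]
(160, 210) [ 15 127 165] [165 125  83]
(317, 208) [  7  16 145]
(300, 210) [ 20  21 144]
(306, 165) [  0  20 209]
(290, 160) [16 59 56]
```

View pics/crop.png

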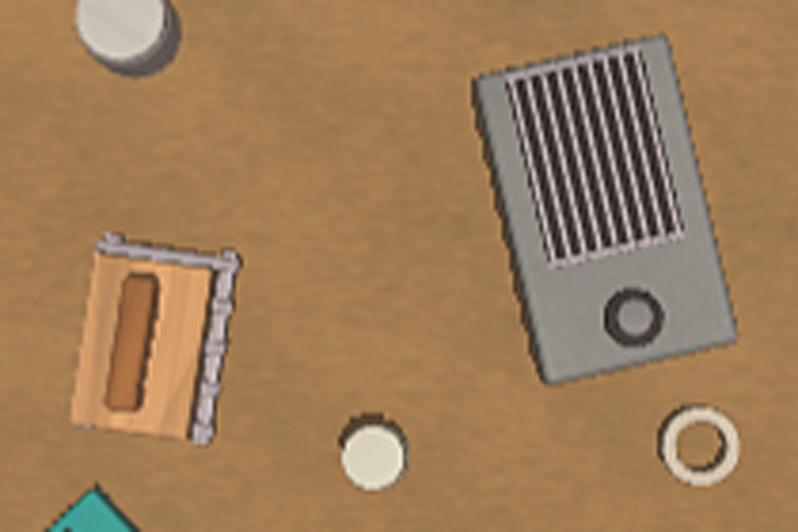

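The crop confirms the pale block with a brown bar on the steel rack: bar corners at about (122,273), (158,277), (140,411) and (105,407) in the crop. The grille and button are clear too.

```bash
python3 - <<'E'
from h import *
def im(l): return (np.array(l,float)+.5)/3.8-.5+[150,125]
c=cam("top")
def rep(n,l,z):
    P=onz(c,im(l),z); print(n,P.mean(0).round(4))
    if len(P)==4:
        a=(P[0]+P[1]-P[2]-P[3])/2; b=(P[1]+P[2]-P[0]-P[3])/2
        print('  long',np.linalg.norm(a).round(4),np.degrees(np.arctan2(a[1],a[0])).round(1),'short',np.linalg.norm(b).round(4),np.degrees(np.arctan2(b[1],b[0])).round(1))
rep("bar",[(122,273),(158,277),(140,411),(105,407)],.102)
rep("plate",[(97,252),(213,267),(190,440),(73,425)],.056)
rep("grille",[(508,80),(642,50),(685,236),(552,266)],.071)
rep("box",[(477,80),(666,37),(738,340),(550,382)],.070)
rep("button",[(634,317)],.08)
rep("jar",[(373,457)],.07);rep("tape",[(700,446)],.024)
# scene camera button
s=cam("scene"); print(onz(s,[(259,209)],.08), 'scene')
for n,P in [("btn",[.62,-.03,.08])]: print(proj(s,P))
T=R.from_quat(np.roll(bot.get_obs()["tool_rot"],-1)).as_matrix(); print(T.round(3))
E
```

```text
bar [0.4618 0.2982 0.102 ]
  long 0.0983 -6.1 short 0.0259 -95.8
plate [0.4604 0.2974 0.056 ]
  long 0.131 -6.4 short 0.0878 -96.7
grille [ 0.6054 -0.0414  0.071 ]
  long 0.1441 13.7 short 0.103 -76.5
box [ 0.5668 -0.0501  0.07  ]
  long 0.2343 14.0 short 0.1454 -76.5
button [ 0.4855 -0.0698  0.08  ]
jar [0.3792 0.1231 0.07  ]
tape [ 0.3893 -0.1258  0.024 ]
[[ 0.48850211 -0.069215    0.08      ]] scene
[[280.24040555 241.20663391]]
[[-0.957  0.292 -0.   ]
 [ 0.292  0.957 -0.001]
 [-0.    -0.001 -1.   ]]
```

carry_out(targets=[255, 25, -30, 0, 1.1, 255, 25, -30, 0, 1.1, 255, 25, -30, 0, 1.1, 255, 25, -30, 0, 1.1, 255, 25, -30, 0, 1.1, 255, 25, -30, 0, 1.1, 255, 25, -30, 0, 1.1, 255, 25, -30, 0, 1.1, 255, 25, -30, 0, 1.1, 255, 25, -30, 0, 0.9, 255, 4, -42, 0, 0, 255, 4, -42, 0, 0, 255, 4, -42, 0, 0, 255, 4, -42, 0, 0, 255, 4, -42, 0, 0, 255, 4, -42, 0, 0, 255, 4, -42, 0, 0, 255, 4, -42, 0, 0, 255, 4, -42, 0, 0, 255, 4, -37, 0, 0], newtons=30)

```text
t: 2.25
eef_pos: [0.4866, -0.0715, 0.2316]
tool_rot: [0.0, 0.054, 0.999, 0.0]
contact_force: [0.0, 0.7, -0.2]
gripper_width: -0.002
grasp_force: 0.0
```

carry_out(targets=[255, 0, 0, -30, 0, 255, 0, 0, -30, 0, 255, 0, 0, -30, 0, 255, 0, 0, -20, 0, 255, 0, 0, 0, 0, 255, 0, 0, 0, 0])

```text
t: 2.85
eef_pos: [0.4869, -0.0694, 0.1217]
tool_rot: [-0.0, 0.054, 0.999, -0.0]
contact_force: [0.3, -0.4, 0.9]
gripper_width: 0.001
grasp_force: 0.0
```

```bash
python3 - <<'E'
from h import *
c=cam("wrist"); save(c,"pics/w1.png"); o=bot.get_obs(); print(o["t"],o["eef_pos"],o["contact_force"],o["q"].round(2))
for z in(.074,.08): print(proj(c,[.485,-.0705,z]))
E
```

```text
2.9 [ 0.48751225 -0.06940776  0.12227761] [0.6872966  0.8795251  0.53767495] [-0.27  0.33  0.34  2.1  -0.17  0.73  1.64]
[[271.06083307 233.64766951]]
[[270.96789282 237.31748787]]
```

View pics/w1.png

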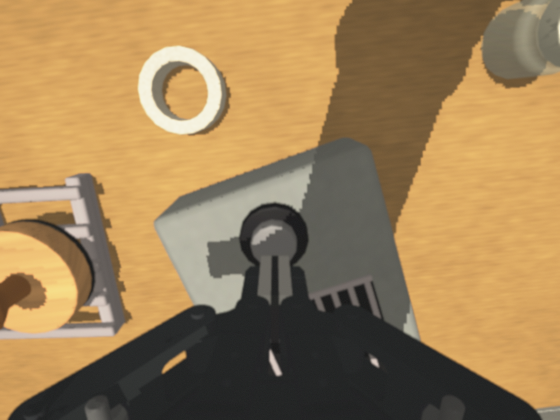

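The wrist picture shows the cap at about (273,238), within 2 px of the prediction, so the button position holds.

carry_out(targets=[255, -2, -1, -15, 0, 255, 0, 0, -15, 0, 255, 0, 0, -4, 0, 255, 0, 0, 0, 0])

```text
t: 3.3
eef_pos: [0.4855, -0.0702, 0.0882]
tool_rot: [0.001, 0.054, 0.999, 0.0]
contact_force: [-1.1, 0.4, 3.3]
gripper_width: -0.001
grasp_force: 1.4
```

carry_out(targets=[255, 0, 0, -2, 0, 255, 0, 0, 0, 0])

```text
t: 3.5
eef_pos: [0.4855, -0.0702, 0.0861]
tool_rot: [0.001, 0.054, 0.999, 0.0]
contact_force: [-0.6, 0.6, 4.1]
gripper_width: -0.001
grasp_force: 1.9
```

carry_out(targets=[255, 0, 0, -2, 0, 255, 0, 0, 0, 0])

```text
t: 3.7
eef_pos: [0.4856, -0.0702, 0.0856]
tool_rot: [0.001, 0.054, 0.999, 0.001]
contact_force: [-6.8, 1.7, 25.4]
gripper_width: -0.001
grasp_force: 13.0
```

carry_out(targets=[255, 0, 0, -2, 0, 255, 0, 0, 0, 0])

```text
t: 3.9
eef_pos: [0.4857, -0.0703, 0.0852]
tool_rot: [0.001, 0.054, 0.999, 0.001]
contact_force: [-13.6, 3.4, 46.9]
gripper_width: -0.001
grasp_force: 23.6
```

The button hit its stop (force rose sharply). Now raise and go to the block.

carry_out(targets=[255, 0, 0, 4, 0, 255, 0, 0, 20, 0, 255, 0, 0, 40, 0, 255, 0, 0, 40, 0, 0, 0, 0, 40, 0, 0, -2.5, 37, 0, 0, 0, -2.5, 37, 0, 0, 0, -2.5, 37, 0, 0, 0, -2.5, 37, 0, 0, 0, -2.5, 37, 0, 0, 0, -2.5, 37, 0, 0, 0, -2.5, 37, 0, 0, 0, -2.5, 37, 0, 0, 0, -2.5, 37, 0, 0, 0, -2, 36, 0, 0, 0, 0, 0, 0, 0, 0, 0, 0, 0, 0])

```text
t: 5.6
eef_pos: [0.4599, 0.2991, 0.2251]
tool_rot: [-0.0, 0.053, 0.999, -0.0]
contact_force: [-0.3, -0.1, -0.2]
gripper_width: 1.004
grasp_force: 0.0
```

```bash
python3 - <<'E'
from h import *
c=cam("wrist"); save(c,"pics/w2.png"); o=bot.get_obs(); print(o["t"],o["eef_pos"],o["contact_force"],o["q"].round(2),o["gripper_width"])
T=R.from_quat(np.roll(o["tool_rot"],-1)).as_matrix();print(np.degrees(np.arctan2(T[1,1],T[0,1])))
a=np.radians(-6.2);u=np.array([np.cos(a),np.sin(a),0]);v=np.array([-u[1],u[0],0])
C=np.array([.461,.298,.102])
print(proj(c,[C+.05*i*u+.012*j*v for i,j in((1,1),(1,-1),(-1,-1),(-1,1))]).round(1))
t=cam("top"); s=cam("scene"); save(s,"pics/s2.png"); cv2.imwrite("pics/t2b.png",cv2.resize(t["frame"][190:230,295:340,::-1],None,fx=8,fy=8))
E
```

```text
5.65 [0.46028159 0.29785812 0.22516703] [ 0.28705301 -0.89831632 -0.12956093] [-0.81  0.28  0.15  1.88 -0.05  0.99  0.82] 1.0000474035783835
83.83342505535705
[[285.4 255.5]
 [259.3 255.5]
 [257.7 145.5]
 [286.9 145.5]]
```

View pics/w2.png

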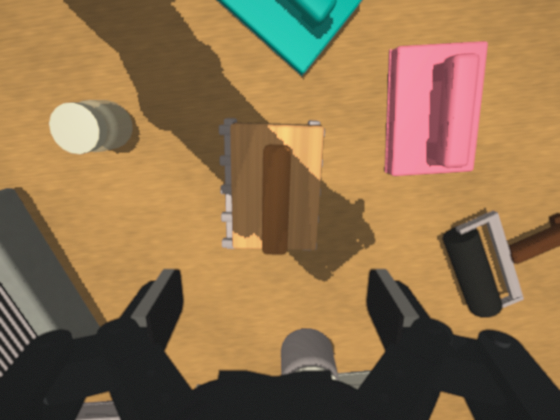

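```bash
python3 - <<'E'
from h import *
c=cam("wrist"); f=c["frame"]; hsv=cv2.cvtColor(f,cv2.COLOR_RGB2HSV)
for y in (160,200,240): print(y,[tuple(int(v) for v in f[y,x]) for x in range(256,296,4)])
for n,l,z in(("bar",[(262,253),(287,253),(291,145),(264,145)],.102),("plate",[(232,247),(317,248),(323,124),(232,124)],.056)):
    P=onz(c,l,z); a=(P[0]+P[1]-P[2]-P[3])/2; print(n,P.mean(0).round(4),np.linalg.norm(a),np.degrees(np.arctan2(a[1],a[0])))
E
```

```text
160 [(135, 101, 65), (133, 99, 63), (122, 90, 57), (100, 67, 37), (99, 67, 37), (108, 73, 42), (107, 71, 42), (104, 69, 39), (97, 64, 36), (100, 71, 44)]
200 [(132, 98, 63), (129, 96, 63), (109, 79, 48), (104, 69, 39), (103, 68, 40), (104, 69, 39), (102, 68, 40), (97, 65, 38), (91, 61, 36), (114, 85, 55)]
240 [(237, 189, 115), (230, 174, 108), (117, 83, 50), (100, 67, 39), (99, 67, 39), (98, 66, 38), (94, 64, 38), (95, 64, 38), (95, 64, 39), (116, 87, 57)]
bar [0.4607 0.2992 0.102 ] 0.09798129705305063 -7.770296983962717
plate [0.4615 0.2993 0.056 ] 0.1281241847698405 -7.586924270050501
```

View pics/t2b.png

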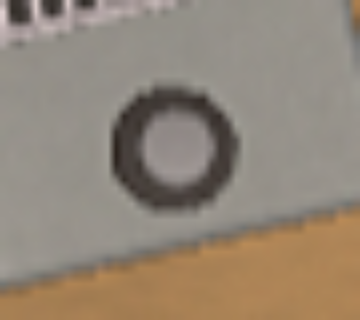

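The button is up again and the bar is centred within about 1 mm. The wrist view shows the bar at (276,199), turned about 1° more. Descend and grip.

carry_out(targets=[0, 1, 1, -40, -0.8, 0, 0, 0, -40, 0, 0, 0, 0, -30, 0, 0, 0, 0, -20, 0, 0, 0, 0, -15, 0, 0, 0, 0, -10, 0, 0, 0, 0, 0, 0])

```text
t: 6.5
eef_pos: [0.4609, 0.2985, 0.0694]
tool_rot: [-0.001, 0.061, 0.998, -0.001]
contact_force: [-0.6, -0.0, 0.1]
gripper_width: 1.002
grasp_force: 0.0
```

carry_out(targets=[255, 0, 0, 0, 0, 255, 0, 0, 0, 0, 255, 0, 0, 0, 0, 255, 0, 0, 0, 0, 255, 0, 0, 0, 0, 255, 0, 0, 0, 0, 255, 0, 0, 0, 0, 255, 0, 0, 0, 0, 255, 0, 0, 0, 0, 255, 0, 0, 0, 0], newtons=60)

```text
t: 7.5
eef_pos: [0.4616, 0.2998, 0.071]
tool_rot: [0.0, 0.061, 0.998, 0.0]
contact_force: [-0.7, -1.1, 6.1]
gripper_width: 0.271
grasp_force: 60.1
```

carry_out(targets=[255, 0, 0, 2, 0, 255, 0, 0, 4, 0, 255, 0, 0, 6, 0, 255, 0, 0, 10, 0, 255, 0, 0, 14, 0, 255, 0, 0, 16, 0, 255, 0, 0, 16, 0, 255, 0, 0, 16, 0, 255, 0, 0, 14, 0, 255, 0, 0, 10, 0, 255, 0, 0, 8, 0, 255, 0, 0, 5, 0, 255, 0, 0, 0, 0, 255, 0, 0, 0, 0])

```text
t: 8.9
eef_pos: [0.461, 0.2995, 0.1908]
tool_rot: [-0.0, 0.061, 0.998, -0.0]
contact_force: [-0.2, -0.2, -3.5]
gripper_width: 0.272
grasp_force: 59.0
```

```bash
python3 - <<'E'
from h import *
c=cam("wrist"); save(c,"pics/w3.png"); o=bot.get_obs(); print(o["t"],o["eef_pos"],o["contact_force"],o["torque"],o["gripper_width"],o["grasp_force"])
E
```

```text
8.95 [0.46091386 0.29944015 0.19066538] [-0.38454146  0.20652554 -4.01234042] [ 0.00153163 -0.01251983 -0.05389338] 0.26885531039999644 59.004812836647034
```

View pics/w3.png

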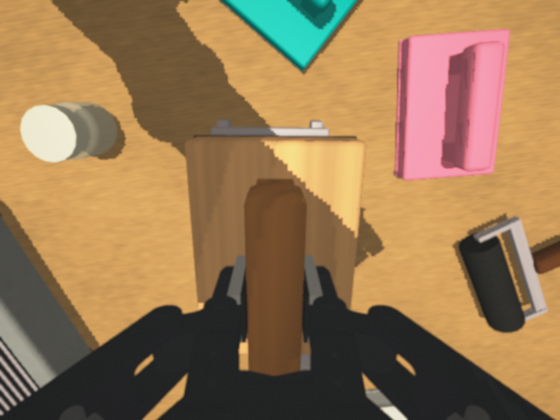

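The block is held off the rack, its near edge level at row 137 and the bar vertical in the picture, with about zero moment. Carry it to the grille.

carry_out(targets=[255, 4, -9, 0, 0.6, 255, 4, -9, 0, 0.6, 255, 9, -21.3, 0, 1.3, 255, 9, -21.3, 0, 1.3, 255, 9, -21.3, 0, 1.3, 255, 9, -21.3, 0, 1.3, 255, 9, -21.3, 0, 1.3, 255, 9, -21.3, 0, 1.3, 255, 9, -21.3, 0, 1.3, 255, 9, -21.3, 0, 1.3, 255, 9, -21.3, 0, 1.3, 255, 9, -21.3, 0, 1.3, 255, 9, -21.3, 0, 1.3, 255, 9, -21.3, 0, 1.3, 255, 9, -21.3, 0, 1.3, 255, 9, -21.3, 0, 1.3, 255, 5, -12, 0, 0.7, 255, 5.5, -12.3, 0, 0.7, 255, 0, 0, 0, 0, 255, 0, 0, 0, 0])

```text
t: 10.95
eef_pos: [0.6053, -0.0414, 0.191]
tool_rot: [-0.0, -0.12, 0.993, 0.0]
contact_force: [0.0, 0.2, -3.6]
gripper_width: 0.275
grasp_force: 59.2
```

carry_out(targets=[255, 0, 0, 0, 0, 255, 0, 0, 0, 0, 255, 0, 0, 0, 0])

```text
t: 11.25
eef_pos: [0.6056, -0.0401, 0.1913]
tool_rot: [-0.0, -0.121, 0.993, 0.0]
contact_force: [0.9, -0.2, -3.8]
gripper_width: 0.273
grasp_force: 59.2
```

```bash
python3 - <<'E'
from h import *
c=cam("wrist"); t=cam("scene"); o=bot.get_obs(); print(o["t"],o["eef_pos"],o["contact_force"],o["torque"],o["q"].round(2))
T=R.from_quat(np.roll(o["tool_rot"],-1)).as_matrix();print(np.degrees(np.arctan2(T[1,1],T[0,1]))-90, T[:,2])
s=cv2.resize(t["frame"][150:300,170:350],None,fx=2.8,fy=2.8)
a=np.radians(13.8);u=np.array([np.cos(a),np.sin(a),0]);v=np.array([-u[1],u[0],0]);G=np.array([.6054,-.0414,.151])
for n,h in(("under",0),("top",.026)):
    L=[G+[0,0,h]+.065*i*u+.045*j*v for i,j in((1,1),(1,-1),(-1,-1),(-1,1))]
    print(n,"scene",((proj(t,L)-[170,150])*2.8).round(),"wrist",proj(c,L).round())
cv2.imwrite("pics/end.png",np.hstack([s,cv2.resize(c["frame"],None,fx=.52,fy=1)])[:,:,::-1] if 0 else s[:,:,::-1]); save(c,"pics/wend.png")
E
```

```text
11.35 [ 0.60571859 -0.04033463  0.19137538] [-0.29343481 -0.77737468 -3.21867077] [0.02136493 0.06437415 0.01642497] [-0.2   0.41  0.21  1.78 -0.1   0.97  1.87]
13.889630639944485 [ 6.05692055e-05  1.39915498e-04 -9.99999988e-01]
under scene [[363. 238.]
 [282. 270.]
 [228. 177.]
 [306. 147.]] wrist [[336. 326.]
 [205. 326.]
 [190. 133.]
 [350. 133.]]
top scene [[363. 223.]
 [281. 256.]
 [227. 161.]
 [306. 131.]] wrist [[344. 354.]
 [197. 354.]
 [177. 137.]
 [362. 137.]]
```

View pics/end.png

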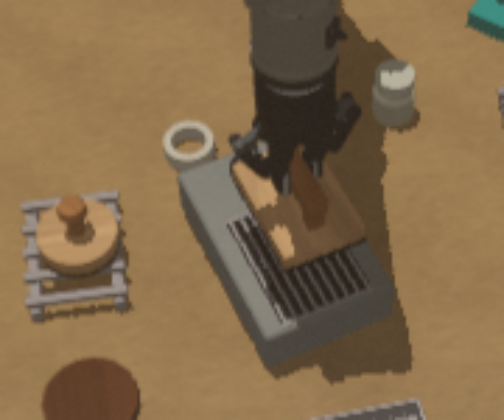

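View pics/wend.png

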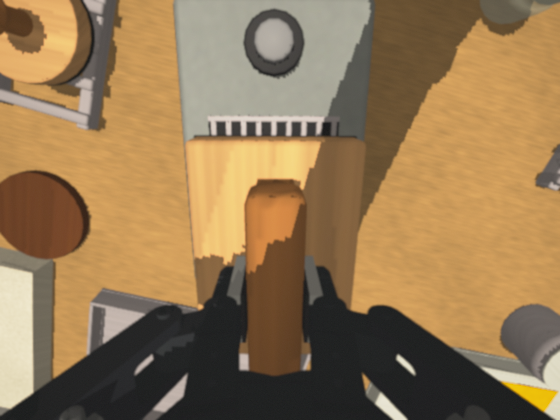

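The block is over the grille, aligned. The scene crop shows it a few pixels lower than predicted, and the wrist view has the near corners at (188,139) and (364,139). I'll check the height once with an enlarged pair before handing in.

```bash
python3 - <<'E'
from h import *
s=cv2.imread("pics/wend.png"); t=cam("scene")["frame"][:,:,::-1]
A=cv2.resize(t[192:256,244:309],None,fx=6,fy=6,interpolation=cv2.INTER_CUBIC); B=cv2.resize(s[124:316,182:374],None,fx=2,fy=2,interpolation=cv2.INTER_CUBIC)
A=cv2.convertScaleAbs(A,alpha=1.6);B=cv2.convertScaleAbs(B,alpha=1.3)
cv2.imwrite("pics/pair.png",np.hstack([A,B])); print(A.shape,B.shape)
E
```

```text
(384, 390, 3) (384, 384, 3)
```

View pics/pair.png

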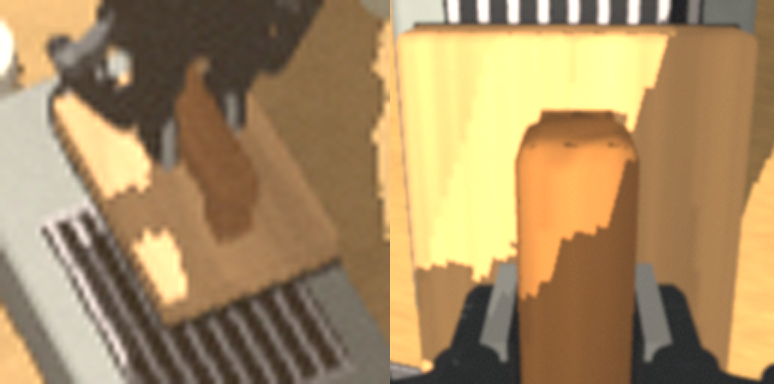

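The enlarged pair shows the far underside corners at (165,322) and (338,262), against predictions of (160,326) and (334,258). In the wrist view the block and grille share the same centre column (about 275). Height, centring and heading all agree within about 2 mm, so I'm handing in.

```bash
python3 -c "
from station import bot
print(bot.hand_in())"
```

```text
the job is handed in; nothing more can be done
None
```

I pressed the drier's button to its stop and it came back up. The rectangular block is now held level and lengthwise over the middle of the grille, underside about 80 mm above it, and the job is handed in; the only risk I know of is that the fingertips pushed on the button with up to 47 N, which counts only if the 40 N limit on the arm and gripper body covers fingertips.

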